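Open the stitching-tool case and point out the four-tooth iron

TASK

I am about to prick a stitching line and need to be shown the right iron. On the wooden tool case, push the little brass bolt fully back, push the sliding lid open to its stop, then point straight down at the toothed head of the wide four-tooth pricking iron inside, fingertips just above it (within about 3 cm) without touching any tool, for at least two seconds, and finish still pointing at it. Only push and point: do not pick anything up, and leave the things lying around the case where they are.

Things in the scene. Friction and masses are not known exactly. Their poses are not given: they have to be found in the camera images.
- tool_case: wooden case, 164 (x) x 168 (y) x 39.5 mm high, fixed on the table. Origin: centre of underside. Four bays along its y, at x = -55.5, -18.5, +18.5, +55.5 mm, each 33 mm wide, floor 6 mm up, dividers 18 mm high; one tool lies in each, in any order. Side walls 10 mm thick, as high as the case. The lid slides out over the low end wall at the case's -y end
- lid (a joint): how far the sliding lid is open, m: 0 shut, 0.140 open against its stop. It slides level along the case's -y with about 1.5 N of friction, stays where left and does not come off. Lid 143 x 157 x 7 mm, top face 39 mm above the table, covers all bays when shut. With the bolt in its keeper it moves less than 3 mm
- lid_batten (a point): middle of the top of the push batten on the lid: a wooden bar 104 mm long (case x), 10 mm wide (case y), its top 14 mm above the lid's top face. Push it towards the case's -y, with the fingertips on its +y side. Axes as the case's
- bolt (a joint): how far the brass bolt is drawn, m: 0 shot (in its keeper), clear of it beyond 0.010, 0.020 fully back against its stop. It slides on the lid along the case's +x with about 0.8 N of friction, stays where left, and travels with the lid
- bolt_knob (a point): centre of the 12 mm ball knob on the bolt's upright 7 mm stem, 19 mm above the lid's top face. Push it towards the case's +x. The two fixed saddles of the bolt, 39 mm before and 36 mm behind the shot knob along x, rise 10 mm above the lid. Axes as the case's
- keeper (a point): middle of the top of the brass staple (keeper) that the shot bolt enters, fixed on the case's -x side wall; it is 8 x 16 mm and rises 12 mm above the wall
- pricking_iron_4: the four-tooth pricking iron, the thing to point at: a plain steel bar 106 mm long and 10 mm thick whose head, at the end towards the case's -y, widens to 17 mm and ends in four teeth. Origin: centre of its underside; its length is y, teeth at -y
- four_teeth (a point): middle of the upper face of that iron's toothed head (head 30 mm long, 16 mm wide), 15 mm back from the tips of the teeth, about 14 mm above the table. This is where to point: the middle between the fingertips straight above it
- pricking_iron_2: the two-tooth pricking iron, not the one wanted: same steel bar, 106 mm long, but only 10 mm wide all along. Origin: centre of its underside
- edge_beveler: edge beveler, 135 mm long with a turned wooden handle 28 mm thick. Origin: centre of its underside
- overstitch_wheel: overstitch wheel, 120 mm long with a turned wooden handle 27 mm thick and a small steel wheel. Origin: centre of its underside
- mallet: bystander: mallet with pale head and brown handle, 61 x 206 x 58 mm, lying right of the case. Origin: centre of its underside
- beeswax: bystander: round yellow cake of wax, 49 mm across, 18 mm high, right of the case. Origin: centre of its underside
- edge_slicker: bystander: small brown turned wooden edge slicker standing upright, 34 mm across, 54 mm high, left of the case. Origin: centre of its underside
- dubbin_tin: bystander: flat round tin with a green lid, 63 mm across, 22 mm high, left of the case. Origin: centre of its underside
Mind the look-alikes: they are no part of the job. There is more than one size of the tool_case; the one meant has the size given above.

How it is judged:
On the way, in this order (a step that is already met when the one before it is completed fails the run):
1. the bolt is drawn back (at least 16 mm of its 20) (value of joint bolt above 0.016 m), for 0.1 s.
2. the lid is open to its stop (at least 132 of 140 mm) (value of joint lid above 0.132 m), for 0.1 s.
3. the fingertips point at the head of the four-tooth iron from just above, for 2 s (horizontal distance between the grasp point and four_teeth below 0.014 m and z of the grasp point in the frame of four_teeth below 0.06 m and value of joint lid above 0.132 m), for 2 s.
At the end, for the whole second after the job is handed in: the bolt is drawn back (16 mm or more), the lid is open (132 mm or more), and the middle between the fingertips stays within 14 mm, seen from above, of the middle of the four-tooth iron's head, the tips at most about 40 mm above it, touching nothing (all of step 3 and z of the grasp point in the frame of four_teeth above 0.019 m and value of joint bolt above 0.016 m).
It fails at once if a tool in the case is touched (contact force between any of the fingers, the arm and pricking_iron_4 above 0.3 N or contact force between any of the fingers, the arm and pricking_iron_2 above 0.3 N or contact force between any of the fingers, the arm and edge_beveler above 0.3 N or contact force between any of the fingers, the arm and overstitch_wheel above 0.3 N).
It fails at once if a tool is shifted in or lifted from the case (distance of any of pricking_iron_4, pricking_iron_2, edge_beveler, overstitch_wheel from where it was at the start of the episode above 0.015 m).
It fails at once if a thing beside the case is moved or lifted (distance of any of mallet, beeswax, edge_slicker, dubbin_tin from where it was at the start of the episode above 0.015 m).
It also fails if it takes over 45 s, if anything falls off the work surface, if the arm or the gripper's body presses on something with over 40 N, if the wrist force passes 120 N, or if a joint passes its speed limit or range.

ROBOT

A 6-joint arm with a two-finger parallel gripper is mounted at the origin on a cart in front of the work surface, level with it; the furniture and walls round the work are solid. World frame = base frame: x ahead of the robot, y to its left, z up, the work surface at z = 0. Lengths are in m, angles in rad, forces in N, time in s.
With the tool pointing down it reaches from about 0.375 to 0.75 m from the base axis. Payload 9 kg.
Tool frame: the origin (TCP) lies on the centre line of the jaws, within the pads' length; the fingertips stand 8 mm ahead of it and the grasp point (between the pads) lies 11 mm behind it; z points along the fingers, y is the direction in which the jaws open and shut (so a half turn about z gives the same grasp; the last joint's range is limited). The gripper opens to 85 mm and grips with 20 to 120 N. Pads are 22 mm wide; open, the fingers measure 114 mm over their backs; the gripper's body (76 mm by 85 mm) begins 54 mm behind the grasp point. The pads swing forward as they close: fully open they stand 13 mm farther back than shut.
Start: joints at [-1.408, 0.104, 0.097, 1.564, 0, 1.353], TCP at [0.223, -0.557, 0.239] pointing down, gripper open.
Joint ranges: [-2.99, 2.99], [-0.84, 1.86], [-1.1, 1.16], [-1.84, 2.11], [-1.51, 1.56], [-3.14, 3.14]. Speed limits (rad/s): [2.22, 2.22, 2.57, 3.14, 3.14, 3.14].

INTERFACE

Orientations are given as [roll, pitch, yaw] about the fixed x, y, z axes, in that order (R = Rz(yaw) Ry(pitch) Rx(roll)).
In Python, from cell import ctrl gives the robot as it stands.
- The arm moves only by the tool jog_arm, never from a script. Its argument "steps" is a list of rows, each an object with "slide": the shift along the tool's x, y, z in cm, a list of three; "turn": the turn, a rotation vector about the tool's x, y, z in rad, a list of three; "gripper": the opening, from -1 (shut) to 1 (fully open). In form: [{"slide": [dx, dy, dz], "turn": [rx, ry, rz], "gripper": gripper}, ...]. A call has 1 to 20 rows; each row shifts and turns the commanded pose from where the row before left it, along the tool's axes as they then stand; what a row does not reach is not made up. A row lasts 1/8 s, in which the tool goes at most 62.5 mm and 10.7 degrees, less where a joint would pass 70% of its speed; a pose out of reach is approached as far as the arm can. A call with a gripper value outside its range is refused whole. The fingers move at their own pace and stop on an object; the grip force is fixed at half the most. Time passes only in rows, so rows that do not move let the fingers close. It gives the time, the measured TCP pose, the force and the opening at its end, in the units of the state.
- ctrl.get_state(): the state, without advancing time (a new reading comes with each control period).
- ctrl.get_image(name): name is "scene" or "top"; returns (picture, depth): 420x560x3 uint8, red, green, blue; 420x560 float32, m along the optical axis (not along the pixel's ray), 0 where there is no reading.
- ctrl.camera_info(name): a dict with "mtx" (3x3 intrinsics, pixels), "extrinsics" (4x4, takes a point from world to camera coordinates). Camera axes: x right, y down, z forward; pixel columns grow to the right and rows downward; lengths in m; the calibration is good to about 2 mm. A picture is of the moment at which its call begins. camera_info takes no time and is no camera call.
- ctrl.finish_job(): hands the job in, once; it reports no verdict.
The state is a dict: "time_s": time; "q": joint angles; "joint_velocities": joint speeds; "tau": joint torques, N m; "tcp_pos": TCP position; "eef_rot": TCP orientation; "force": force on the tool from outside, world axes, zero at the start; "moment": the same for the moment, N m; "finger_gap": opening from 0.0 (shut) to 1.0 (fully open).
Only numpy, scipy, OpenCV 4.12 (cv2) and the standard library are available. Lean on these libraries where they do the work, as an engineer would, in place of code of your own. Each camera call takes 0.05 s, during which the arm holds its last target. There are 200 camera calls.

## Working session

There is one attempt and no reset: what is moved stays moved. The work goes in short steps, Python scripts to look and compute and a tool call to move; the robot and the scene stay as the last step left them, time stands still between calls to the robot, and variables do not carry over. Pictures are saved under pics/ and viewed, about 8 in all and at most 12, crops included, and the job is handed in when it is done.

Besides the shell and the picture viewer there is one more tool, called after "Call:" as name(argument=value, ...), one argument or row to a line, values as JSON. jog_arm: Moves the arm, as the interface text tells. Its arguments: {"type":"object","properties":{"steps":{"type":"array","items":{"type":"object","properties":{"slide":{"type":"array","items":{"type":"number"}},"turn":{"type":"array","items":{"type":"number"}},"gripper":{"type":"number"}}}}},"required":["steps"]}

```bash
mkdir -p pics; cat > h.py <<'E'
import numpy as np,cv2
from cell import ctrl
def P(n,pix,d=None,z=None):
    i=ctrl.camera_info(n);K=np.array(i["mtx"]);E=np.array(i["extrinsics"])
    r=np.linalg.inv(K)@[pix[0],pix[1],1]; R=E[:3,:3];t=E[:3,3];c=-R.T@t;w=R.T@r
    return c+w*(d if z is None else (z-c[2])/w[2])
E
python3 - <<'E'
from h import *
print(ctrl.get_state())
for n in("top","scene"):
    im,d=ctrl.get_image(n);np.save(n+"0.npy",d);cv2.imwrite(f"{n}0.png",im[:,:,::-1]);cv2.imwrite(f"pics/{n}0.png",cv2.resize(im[:,:,::-1],(784,588)))
    print(n,ctrl.camera_info(n))
E
```

```text
{'time_s': 0.0, 'q': array([-1.40769209e+00,  1.04705897e-01,  9.64654644e-02,  1.56390388e+00,
        8.72589472e-06,  1.35309012e+00]), 'joint_velocities': array([-1.41433513e-03, -2.10337707e-05, -1.70363065e-03, -8.42079859e-04,
        4.40854235e-04, -1.51832037e-05]), 'tau': array([ 1.93816275e-03, -5.56915605e+01,  5.03665423e+01,  1.62923260e-02,
       -1.24663034e-04,  3.41137891e-06]), 'tcp_pos': array([ 0.22295755, -0.55668649,  0.23851636]), 'eef_rot': array([-3.14027837e+00, -2.99671187e-04,  3.80810241e-01]), 'force': array([-0.6164221 ,  0.40898035, -0.45888278]), 'moment': array([ 0.03693221,  0.05239507, -0.00873617]), 'finger_gap': 0.9989656393333987}
top {'mtx': array([[503.73233984,   0.        , 281.5669921 ],
       [  0.        , 503.73233984, 213.61294688],
       [  0.        ,   0.        ,   1.        ]]), 'extrinsics': array([[ 0.04784881, -0.99885171, -0.00239906, -0.0632675 ],
       [-0.97080875, -0.04594002, -0.23541428,  0.60455899],
       [ 0.23503374,  0.01359332, -0.97189216,  1.16166033],
       [ 0.        ,  0.        ,  0.        ,  1.        ]])}
scene {'mtx': array([[540.36604846,   0.        , 276.34467425],
       [  0.        , 540.36604846, 201.48504389],
       [  0.        ,   0.        ,   1.        ]]), 'extrinsics': array([[-0.5268919 , -0.84989987, -0.00742562,  0.26243695],
       [-0.57845874,  0.36498678, -0.72949992,  0.38995905],
       [ 0.62271214, -0.38007218, -0.68394059,  1.10779982],
       [ 0.        ,  0.        ,  0.        ,  1.        ]])}
```

View pics/top0.png

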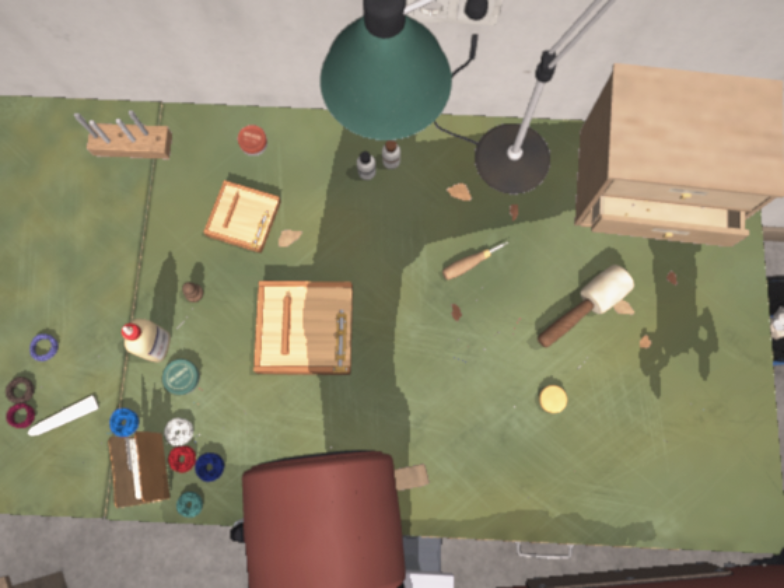

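View pics/scene0.png

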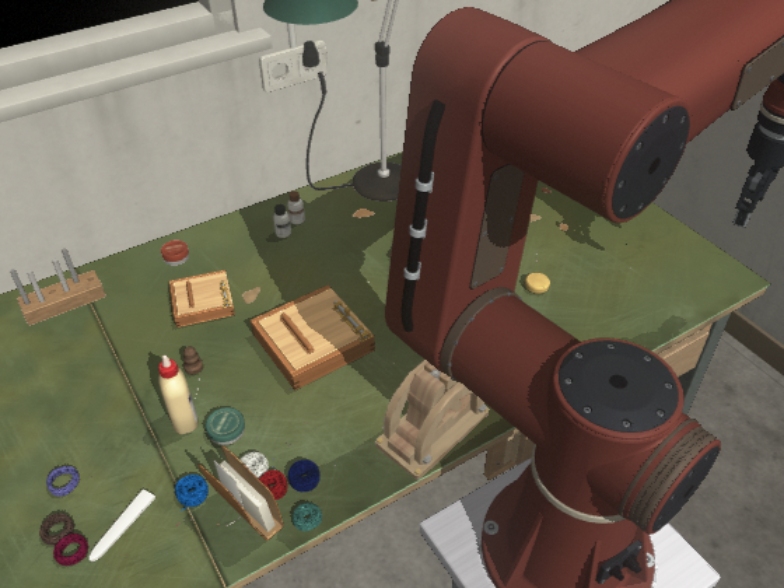

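```bash
python3 - <<'E'
from h import *
a=cv2.imread("top0.png")[190:280,170:265];b=cv2.imread("scene0.png")[195:285,170:275]
f=lambda m:cv2.resize(m,(395,int(395*m.shape[0]/m.shape[1])),interpolation=cv2.INTER_CUBIC)
a=cv2.resize(a,(570,540),interpolation=cv2.INTER_CUBIC);b=cv2.resize(b,(735,630)[:2],interpolation=cv2.INTER_CUBIC)
cv2.imwrite("pics/ca.png",a);cv2.imwrite("pics/cb.png",b[:600])
d=np.load("top0.npy")
for p in [(182,202),(252,202),(181,266),(251,266),(205,230),(243,232),(225,230),(215,260)]: print(p,P("top",p,d[p[1],p[0]]).round(4))
E
```

```text
(182, 202) [0.6417 0.2266 0.0059]
(252, 202) [0.6515 0.0451 0.0011]
(181, 266) [ 0.4763  0.2154 -0.0039]
(251, 266) [0.4842 0.0373 0.0007]
(205, 230) [0.5616 0.1532 0.0499]
(243, 232) [0.5613 0.0591 0.0482]
(225, 230) [0.5668 0.1056 0.0356]
(215, 260) [0.4896 0.1241 0.0396]
```

View pics/ca.png

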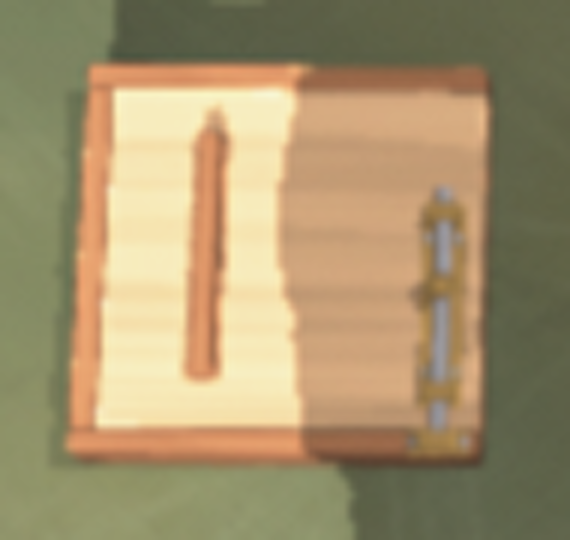

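View pics/cb.png

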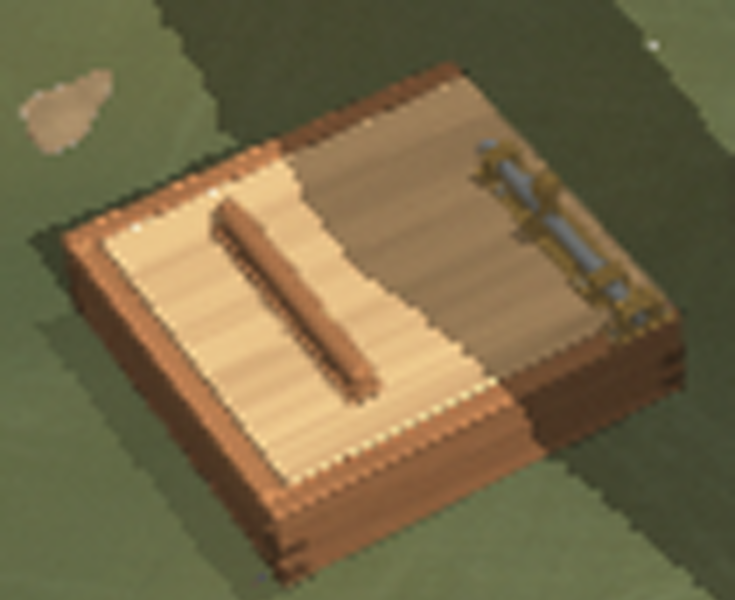

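```bash
python3 - <<'E'
from h import *
T=lambda x,y:(170+(x+.5)/6-.5,190+(y+.5)/6-.5)
S=lambda x,y:(170+(x+.5)/7-.5,195+(y+.5)/7-.5)
c=[P("top",T(*p),z=.0395)[:2] for p in [(92,68),(68,458),(488,70),(483,462)]]
TL,BL,TR,BR=map(np.array,c)
print(np.round(c,4),"centre",np.mean(c,0).round(4),"yaw x",np.arctan2(*(TL-BL+TR-BR)[::-1]),"yaw y",np.arctan2(*(TL-TR+BL-BR)[::-1])-np.pi/2,[np.linalg.norm(v) for v in(TL-BL,TR-BR,TL-TR,BL-BR)])
def tri(a,b):
    M=[];r=[]
    for n,p in(("top",T(*a)),("scene",S(*b))):
        o=P(n,p,d=0);w=P(n,p,d=1)-o;w/=np.linalg.norm(w);A=np.eye(3)-np.outer(w,w);M.append(A);r.append(A@o)
    x,res,*_=np.linalg.lstsq(np.vstack(M),np.hstack(r),rcond=None);return x.round(4),res**.5
print("knob",tri((440,288),(546,187)),P("top",T(440,288),z=.058))
print("keeper",tri((438,440),(635,325)),P("top",T(438,440),z=.0515))
print("bat near",tri((202,372),(362,385)),"far",tri((210,125),(228,205)))
print("saddles",tri((442,218),(497,160)),tri((440,385),(612,285)))
d=np.load("top0.npy")
for v in range(230,246): print(v,[round(float(P("top",(u,v),d[v,u])[2]*1000)) for u in range(236,252)])
E
```

```text
[[0.6362 0.2121]
 [0.4711 0.2065]
 [0.6433 0.0451]
 [0.4775 0.0368]] centre [0.557  0.1251] yaw x 0.04174462690809115 yaw y 0.03992143975731599 [np.float64(0.165232196689065), np.float64(0.16593110671995281), np.float64(0.1671848143456979), np.float64(0.16988214288848638)]
knob (array([0.5448, 0.0571, 0.0617]), array([2.98972248e-05])) [0.54545414 0.05746175 0.058     ]
keeper (array([0.4853, 0.0554, 0.0411]), array([0.00034806])) [0.48404252 0.05472146 0.0515    ]
bat near (array([0.5081, 0.1536, 0.0458]), array([0.00022482])) far (array([0.6102, 0.157 , 0.0507]), array([0.00223229]))
saddles (array([0.5768, 0.0598, 0.0499]), array([0.00093543])) (array([0.5066, 0.0545, 0.0429]), array([0.00287769]))
230 [44, 38, 38, 37, 38, 38, 44, 45, 49, 40, 40, 42, 40, 38, 37, -4]
231 [40, 38, 43, 38, 38, 41, 42, 48, 41, 39, 38, 40, 40, 40, 37, -4]
232 [36, 38, 40, 42, 45, 42, 43, 48, 50, 47, 46, 40, 39, 41, 38, 4]
233 [38, 41, 38, 38, 37, 46, 46, 51, 47, 42, 45, 39, 42, 38, 32, -1]
234 [40, 38, 44, 35, 47, 36, 46, 44, 45, 40, 41, 40, 38, 44, 33, 3]
235 [34, 36, 40, 42, 42, 39, 61, 66, 62, 42, 44, 37, 41, 36, 27, 0]
236 [40, 40, 38, 39, 40, 64, 66, 66, 61, 41, 41, 40, 38, 39, 32, 4]
237 [41, 41, 41, 38, 43, 64, 62, 63, 63, 58, 40, 42, 37, 43, 28, 3]
238 [41, 37, 43, 40, 39, 66, 66, 65, 63, 40, 38, 44, 37, 41, 25, 2]
239 [39, 43, 39, 38, 39, 42, 62, 61, 63, 44, 43, 38, 44, 42, 25, -6]
240 [43, 38, 1271, 40, 40, 40, 48, 49, 46, 46, 41, 40, 39, 42, 26, 2]
241 [38, 43, 40, 39, 41, 39, 47, 50, 49, 42, 43, 43, 38, 38, 26, 2]
242 [38, 37, 38, 39, 42, 40, 43, 43, 44, 34, 35, 44, 38, 39, 20, -2]
243 [43, 38, 41, 41, 41, 44, 53, 46, 50, 40, 42, 41, 36, 45, 25, 0]
244 [38, 35, 39, 44, 38, 40, 46, 46, 42, 42, 41, 40, 39, 40, 26, 1]
245 [38, 41, 39, 42, 39, 41, 48, 1271, 50, 43, 42, 39, 38, 40, 19, 3]
```

Call:
jog_arm(
  steps=[
    {"slide": [4.0,-3.83,0],"gripper": -1},
    {"slide": [4.0,-3.83,0],"gripper": -1},
    {"slide": [4.0,-3.83,0],"gripper": -1},
    {"slide": [4.0,-3.83,0],"gripper": -1},
    {"slide": [4.0,-3.83,0],"gripper": -1},
    {"slide": [4.0,-3.83,0],"gripper": -1},
    {"slide": [4.0,-3.83,0],"gripper": -1},
    {"slide": [4.0,-3.83,0],"gripper": -1},
    {"slide": [4.0,-3.83,0],"gripper": -1},
    {"slide": [4.0,-3.83,0],"gripper": -1},
    {"slide": [4.0,-3.83,0],"gripper": -1},
    {"slide": [4.0,-3.83,0],"gripper": -1},
    {"gripper": -1},
  ],
)

```text
validation failed for argument at $.st...
```

Call:
jog_arm(
  steps=[
    {"turn": [0,0,-0.175],"gripper": -1},
    {"turn": [0,0,-0.175],"gripper": -1},
    {"turn": [0,0,-0.175],"gripper": -1},
    {"turn": [0,0,-0.175],"gripper": -1},
    {"turn": [0,0,-0.175],"gripper": -1},
    {"turn": [0,0,-0.175],"gripper": -1},
    {"turn": [0,0,-0.175],"gripper": -1},
    {"turn": [0,0,-0.175],"gripper": -1},
    {"turn": [0,0,-0.175],"gripper": -1},
    {"turn": [0,0,-0.175],"gripper": -1},
    {"turn": [0,0,-0.175],"gripper": -1},
    {"turn": [0,0,-0.175],"gripper": -1},
    {"turn": [0,0,-0.175],"gripper": -1},
    {"turn": [0,0,-0.175],"gripper": -1},
    {"turn": [0,0,-0.175],"gripper": -1},
    {"turn": [0,0,-0.175],"gripper": -1},
    {"gripper": -1},
  ],
)

```text
validation failed for argument at $.st...
```

Call:
jog_arm(
  steps=[
    {"slide": [4.0,-3.83,0],"turn": [0,0,0],"gripper": -1},
    {"slide": [4.0,-3.83,0],"turn": [0,0,0],"gripper": -1},
    {"slide": [4.0,-3.83,0],"turn": [0,0,0],"gripper": -1},
    {"slide": [4.0,-3.83,0],"turn": [0,0,0],"gripper": -1},
    {"slide": [4.0,-3.83,0],"turn": [0,0,0],"gripper": -1},
    {"slide": [4.0,-3.83,0],"turn": [0,0,0],"gripper": -1},
    {"slide": [4.0,-3.83,0],"turn": [0,0,0],"gripper": -1},
    {"slide": [4.0,-3.83,0],"turn": [0,0,0],"gripper": -1},
    {"slide": [4.0,-3.83,0],"turn": [0,0,0],"gripper": -1},
    {"slide": [4.0,-3.83,0],"turn": [0,0,0],"gripper": -1},
    {"slide": [4.0,-3.83,0],"turn": [0,0,0],"gripper": -1},
    {"slide": [4.0,-3.83,0],"turn": [0,0,0],"gripper": -1},
    {"slide": [0,0,0],"turn": [0,0,0],"gripper": -1},
  ],
)

```text
time_s: 1.72
tcp_pos: [0.4981, 0.0512, 0.2386]
eef_rot: [-3.141, 0.001, 0.386]
force: [-0.3, -0.3, -0.0]
finger_gap: -0.003
```

Call:
jog_arm(
  steps=[
    {"slide": [0,0,0],"turn": [0,0,-0.175],"gripper": -1},
    {"slide": [0,0,0],"turn": [0,0,-0.175],"gripper": -1},
    {"slide": [0,0,0],"turn": [0,0,-0.175],"gripper": -1},
    {"slide": [0,0,0],"turn": [0,0,-0.175],"gripper": -1},
    {"slide": [0,0,0],"turn": [0,0,-0.175],"gripper": -1},
    {"slide": [0,0,0],"turn": [0,0,-0.175],"gripper": -1},
    {"slide": [0,0,0],"turn": [0,0,-0.175],"gripper": -1},
    {"slide": [0,0,0],"turn": [0,0,-0.175],"gripper": -1},
    {"slide": [0,0,0],"turn": [0,0,-0.175],"gripper": -1},
    {"slide": [0,0,0],"turn": [0,0,-0.175],"gripper": -1},
    {"slide": [0,0,0],"turn": [0,0,-0.175],"gripper": -1},
    {"slide": [0,0,0],"turn": [0,0,-0.175],"gripper": -1},
    {"slide": [0,0,0],"turn": [0,0,-0.175],"gripper": -1},
    {"slide": [0,0,0],"turn": [0,0,-0.175],"gripper": -1},
    {"slide": [0,0,0],"turn": [0,0,-0.175],"gripper": -1},
    {"slide": [0,0,0],"turn": [0,0,-0.175],"gripper": -1},
    {"slide": [0,0,0],"turn": [0,0,0],"gripper": -1},
  ],
)

```text
time_s: 3.85
tcp_pos: [0.4975, 0.0473, 0.2391]
eef_rot: [-3.141, -0.0, -3.105]
force: [0.4, -0.9, 0.0]
finger_gap: 0.003
```

Call:
jog_arm(
  steps=[
    {"slide": [-0.9,0.5,4.4],"turn": [0,0,0],"gripper": -1},
    {"slide": [-0.9,0.5,4.4],"turn": [0,0,0],"gripper": -1},
    {"slide": [0,0,4.4],"turn": [0,0,0],"gripper": -1},
    {"slide": [0,0,3.4],"turn": [0,0,0],"gripper": -1},
    {"slide": [0,0,1.0],"turn": [0,0,0],"gripper": -1},
    {"slide": [0,0,0],"turn": [0,0,0],"gripper": -1},
  ],
)

```text
time_s: 4.6
tcp_pos: [0.5153, 0.0585, 0.0636]
eef_rot: [-3.142, -0.0, -3.105]
force: [0.3, 1.0, 0.9]
finger_gap: 0.002
```

```bash
python3 - <<'E'
from h import *
a,_=ctrl.get_image("scene");b,_=ctrl.get_image("top")
a=cv2.resize(a[170:290,160:320,::-1],(800,600),interpolation=cv2.INTER_CUBIC)
cv2.imwrite("pics/s1.png",a)
E
```

```text
(no output)
```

View pics/s1.png

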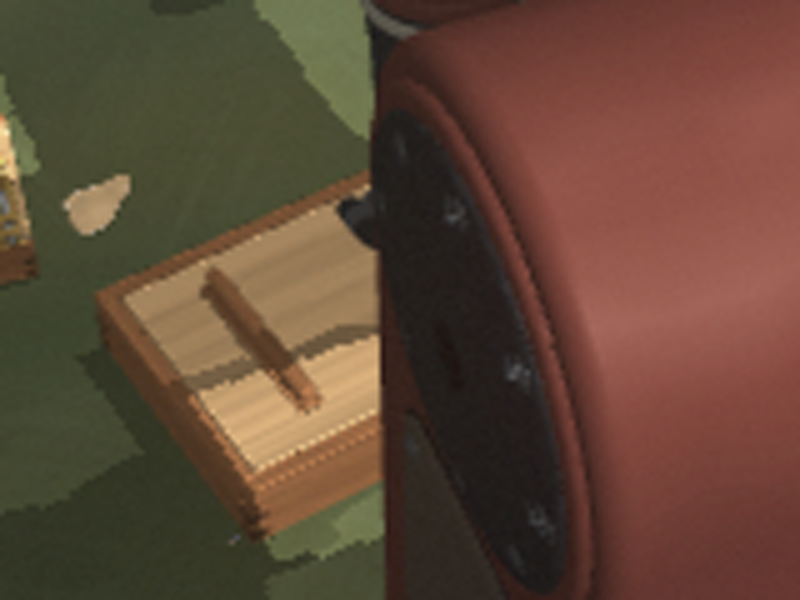

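The picture shows the arm hiding the bolt, with the case and batten (px ~260,340) still as they were. I'll push by force feedback.

Call:
jog_arm(
  steps=[
    {"slide": [0,0,0.2],"turn": [0,0,0],"gripper": -1},
    {"slide": [-0.5,0,0],"turn": [0,0,0],"gripper": -1},
    {"slide": [-0.5,0,0],"turn": [0,0,0],"gripper": -1},
    {"slide": [-0.5,0,0],"turn": [0,0,0],"gripper": -1},
    {"slide": [-0.5,0,0],"turn": [0,0,0],"gripper": -1},
  ],
)

```text
time_s: 5.32
tcp_pos: [0.5357, 0.0595, 0.0613]
eef_rot: [-3.141, -0.0, -3.102]
force: [-0.7, -0.2, 1.5]
finger_gap: -0.001
```

Call:
jog_arm(
  steps=[
    {"slide": [-0.4,0,0],"turn": [0,0,0],"gripper": -1},
    {"slide": [-0.4,0,0],"turn": [0,0,0],"gripper": -1},
    {"slide": [-0.3,0,0],"turn": [0,0,0],"gripper": -1},
  ],
)

```text
time_s: 5.7
tcp_pos: [0.5466, 0.0599, 0.0613]
eef_rot: [-3.142, -0.0, -3.102]
force: [-2.3, -0.5, 1.6]
finger_gap: -0.003
```

Contact likely; continue until the stop shows in the force.

Call:
jog_arm(
  steps=[
    {"slide": [-0.2,0,0],"turn": [0,0,0],"gripper": -1},
    {"slide": [-0.2,0,0],"turn": [0,0,0],"gripper": -1},
  ],
)

```text
time_s: 5.95
tcp_pos: [0.5476, 0.06, 0.0608]
eef_rot: [-3.141, -0.006, -3.103]
force: [-19.5, -2.3, 11.9]
finger_gap: -0.003
```

Call:
jog_arm(
  steps=[
    {"slide": [-0.1,0,0],"turn": [0,0,0],"gripper": -1},
    {"slide": [-0.1,0,0],"turn": [0,0,0],"gripper": -1},
  ],
)

```text
time_s: 6.2
tcp_pos: [0.5479, 0.0601, 0.0606]
eef_rot: [-3.141, -0.01, -3.103]
force: [-26.2, -3.2, 16.6]
finger_gap: 0.0
```

Call:
jog_arm(
  steps=[
    {"slide": [0.6,0,0],"turn": [0,0,0],"gripper": -1},
    {"slide": [0,0,-3],"turn": [0,0,0],"gripper": -1},
    {"slide": [0,0,-3],"turn": [0,0,0],"gripper": -1},
    {"slide": [-0.6,4.1,0],"turn": [0,0,0],"gripper": -1},
    {"slide": [-0.6,4.1,0],"turn": [0,0,0],"gripper": -1},
    {"slide": [-0.6,4.0,0],"turn": [0,0,0],"gripper": -1},
    {"slide": [0,0,0],"turn": [0,0,0],"gripper": -1},
  ],
)

```text
time_s: 7.08
tcp_pos: [0.5596, 0.1849, 0.1212]
eef_rot: [3.141, 0.001, -3.099]
force: [-1.1, -0.6, 0.1]
finger_gap: -0.001
```

```bash
python3 - <<'E'
from h import *
a,da=ctrl.get_image("scene");b,db=ctrl.get_image("top")
f=lambda m:cv2.resize(m,(400,400),interpolation=cv2.INTER_CUBIC)
cv2.imwrite("pics/s2.png",np.hstack([f(b[185:285,170:270,::-1]),f(a[175:275,180:280,::-1])]))
T=lambda x,y:(170+(x+.5)/6-.5,190+(y+.5)/6-.5)
for p in [(220,125),(190,125),(217,372),(187,372)]:print(p,P("top",T(*p),z=.053).round(4))
E
```

```text
(220, 125) [0.6108 0.1538 0.053 ]
(190, 125) [0.6102 0.1662 0.053 ]
(217, 372) [0.5073 0.1464 0.053 ]
(187, 372) [0.5068 0.1586 0.053 ]
```

View pics/s2.png

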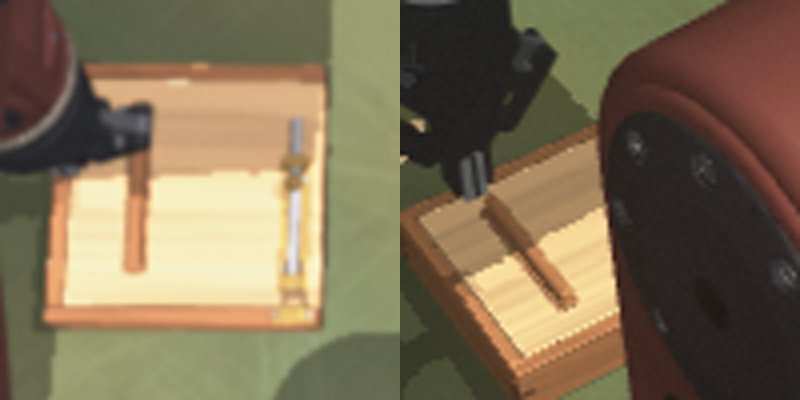

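Call:
jog_arm(
  steps=[
    {"slide": [0,0,3.5],"turn": [0,0,0],"gripper": -1},
    {"slide": [0,0,2.4],"turn": [0,0,0],"gripper": -1},
    {"slide": [0,0,1.0],"turn": [0,0,0],"gripper": -1},
    {"slide": [0,0,0],"turn": [0,0,0],"gripper": -1},
    {"slide": [0,-0.5,0],"turn": [0,0,0],"gripper": -1},
    {"slide": [0,-0.7,0],"turn": [0,0,0],"gripper": -1},
    {"slide": [0,-1.0,0],"turn": [0,0,0],"gripper": -1},
    {"slide": [0,-1.0,0],"turn": [0,0,0],"gripper": -1},
  ],
)

```text
time_s: 8.18
tcp_pos: [0.5615, 0.1499, 0.053]
eef_rot: [3.141, 0.001, -3.102]
force: [1.2, 1.9, 3.3]
finger_gap: 0.002
```

Call:
jog_arm(
  steps=[
    {"slide": [0,-1.0,0],"turn": [0,0,0],"gripper": -1},
    {"slide": [0,-1.0,0],"turn": [0,0,0],"gripper": -1},
    {"slide": [0,-1.0,0],"turn": [0,0,0],"gripper": -1},
    {"slide": [0,-1.0,0],"turn": [0,0,0],"gripper": -1},
    {"slide": [0,-1.0,0],"turn": [0,0,0],"gripper": -1},
    {"slide": [0,-1.0,0],"turn": [0,0,0],"gripper": -1},
  ],
)

```text
time_s: 8.93
tcp_pos: [0.5632, 0.0899, 0.0523]
eef_rot: [-3.142, 0.0, -3.102]
force: [1.2, 1.3, 3.1]
finger_gap: -0.002
```

Call:
jog_arm(
  steps=[
    {"slide": [0,-1.0,0],"turn": [0,0,0],"gripper": -1},
    {"slide": [0,-1.0,0],"turn": [0,0,0],"gripper": -1},
    {"slide": [0,-1.0,0],"turn": [0,0,0],"gripper": -1},
    {"slide": [0,-1.0,0],"turn": [0,0,0],"gripper": -1},
    {"slide": [0,-0.5,0],"turn": [0,0,0],"gripper": -1},
  ],
)

```text
time_s: 9.55
tcp_pos: [0.5649, 0.0449, 0.0522]
eef_rot: [-3.141, -0.0, -3.103]
force: [1.0, 2.0, 2.5]
finger_gap: 0.003
```

Call:
jog_arm(
  steps=[
    {"slide": [0,-0.3,0],"turn": [0,0,0],"gripper": -1},
    {"slide": [0,-0.3,0],"turn": [0,0,0],"gripper": -1},
    {"slide": [0,-0.2,0],"turn": [0,0,0],"gripper": -1},
  ],
)

```text
time_s: 9.93
tcp_pos: [0.5652, 0.0377, 0.0522]
eef_rot: [-3.142, -0.0, -3.102]
force: [1.2, 2.5, 2.4]
finger_gap: 0.0
```

Call:
jog_arm(
  steps=[
    {"slide": [0,-0.3,0],"turn": [0,0,0],"gripper": -1},
    {"slide": [0,-0.3,0],"turn": [0,0,0],"gripper": -1},
  ],
)

```text
time_s: 10.18
tcp_pos: [0.5654, 0.0316, 0.0522]
eef_rot: [-3.142, -0.0, -3.102]
force: [-0.3, 1.5, 2.0]
finger_gap: -0.002
```

Call:
jog_arm(
  steps=[
    {"slide": [0,-0.2,0],"turn": [0,0,0],"gripper": -1},
    {"slide": [0,-0.2,0],"turn": [0,0,0],"gripper": -1},
  ],
)

```text
time_s: 10.42
tcp_pos: [0.5654, 0.0305, 0.0522]
eef_rot: [3.135, 0.0, -3.101]
force: [0.0, 22.2, 5.0]
finger_gap: -0.003
```

Call:
jog_arm(
  steps=[
    {"slide": [0,0.8,0],"turn": [0,0,0],"gripper": -1},
    {"slide": [0,0,-4],"turn": [0,0,0],"gripper": -1},
    {"slide": [0,0,-5],"turn": [0,0,0],"gripper": -1},
    {"slide": [0,0,-5],"turn": [0,0,0],"gripper": -1},
    {"slide": [0,-5.5,0],"turn": [0,0,0],"gripper": -1},
    {"slide": [0,-5.5,0],"turn": [0,0,0],"gripper": -1},
    {"slide": [0,-5.5,0],"turn": [0,0,0],"gripper": -1},
    {"slide": [0,-5.5,0],"turn": [0,0,0],"gripper": -1},
    {"slide": [0,-5.5,0],"turn": [0,0,0],"gripper": -1},
    {"slide": [0,0,0],"turn": [0,0,0],"gripper": -1},
  ],
)

```text
time_s: 11.68
tcp_pos: [0.5752, -0.2431, 0.1913]
eef_rot: [-3.141, -0.002, -3.107]
force: [-0.6, 0.8, -0.4]
finger_gap: -0.002
```

```bash
python3 - <<'E'
from h import *
a,da=ctrl.get_image("scene");b,db=ctrl.get_image("top")
cv2.imwrite("scene3.png",a[:,:,::-1]);np.save("top3.npy",db)
f=lambda m:cv2.resize(m,(800,600),interpolation=cv2.INTER_CUBIC)
cv2.imwrite("pics/t3.png",f(b[195:285,170:290,::-1]))
cv2.imwrite("pics/s3.png",f(a[180:300,160:320,::-1]))
E
```

```text
(no output)
```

View pics/t3.png

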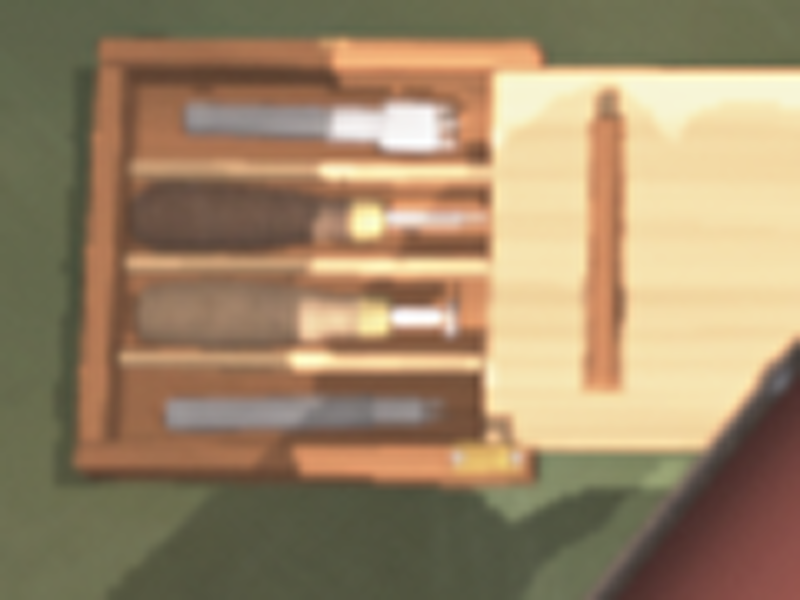

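View pics/s3.png

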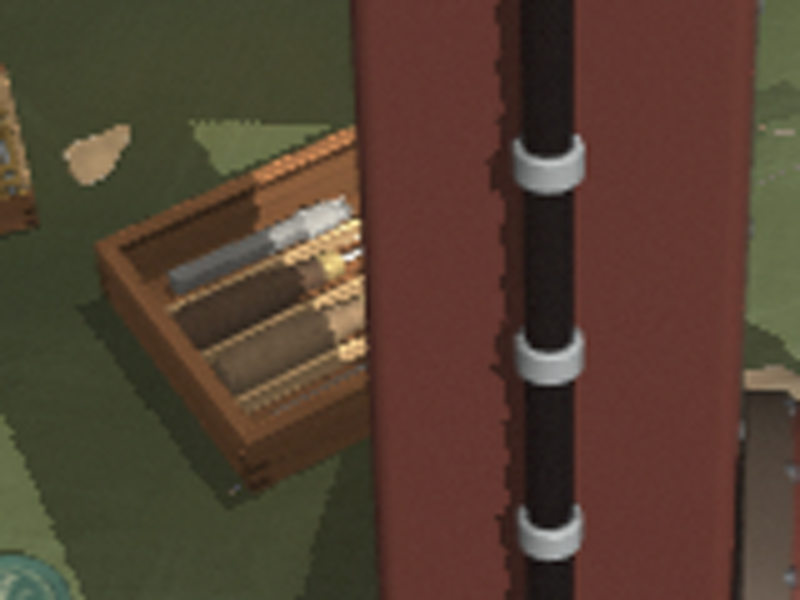

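```bash
python3 - <<'E'
from h import *
s=20/3
T=lambda x,y:(170+(x+.5)/s-.5,195+(y+.5)/s-.5)
S=lambda x,y:(160+(x+.5)/5-.5,180+(y+.5)/5-.5)
for p in [(458,126),(383,126),(186,118),(420,100),(420,152)]: print(p,P("top",T(*p),z=.014).round(4))
print("lid edge",[P("top",T(492,y),z=.039).round(4) for y in(70,440)])
print("scene back end",P("scene",S(172,277),z=.014),"front",P("scene",S(348,205),z=.014))
d=np.load("top3.npy")
q=[P("top",(u,v),d[v,u]) for v in range(212,216) for u in range(229,237)];print(np.median(q,0))
c=np.array([.557,.1251]);a=.041;R=np.array([[np.cos(a),-np.sin(a)],[np.sin(a),np.cos(a)]])
print(((P("top",T(418,126),z=.014)[:2]-c)@R).round(4),P("top",T(418,126),z=.014))
E
```

```text
(458, 126) [0.616  0.0775 0.014 ]
(383, 126) [0.6147 0.1063 0.014 ]
(186, 118) [0.6143 0.1825 0.014 ]
(420, 100) [0.6257 0.0928 0.014 ]
(420, 152) [0.6051 0.0914 0.014 ]
lid edge [array([0.6325, 0.0635, 0.039 ]), array([0.4916, 0.0542, 0.039 ])]
scene back end [0.61789858 0.17928327 0.014     ] front [0.61566562 0.07610786 0.014     ]
[0.61476126 0.09234262 0.01464799]
[ 0.0569 -0.0346] [0.61531314 0.09286371 0.014     ]
```

The top picture shows the four-tooth iron in the upper bay, with its wide toothed head at about (418,126). The narrow two-tooth iron, the look-alike, is in the bottom bay at (300,412). The lid is fully open, and both views put the head within 3 mm of each other.

Call:
jog_arm(
  steps=[
    {"slide": [-0.74,4.77,0],"turn": [0,0,0],"gripper": -1},
    {"slide": [-0.74,4.77,0],"turn": [0,0,0],"gripper": -1},
    {"slide": [-0.74,4.77,0],"turn": [0,0,0],"gripper": -1},
    {"slide": [-0.74,4.77,0],"turn": [0,0,0],"gripper": -1},
    {"slide": [-0.74,4.77,0],"turn": [0,0,0],"gripper": -1},
    {"slide": [-0.74,4.77,0],"turn": [0,0,0],"gripper": -1},
    {"slide": [-0.74,4.77,0],"turn": [0,0,0],"gripper": -1},
    {"slide": [0,0,4],"turn": [0,0,0],"gripper": -1},
    {"slide": [0,0,4],"turn": [0,0,0],"gripper": -1},
    {"slide": [0,0,0],"turn": [0,0,0],"gripper": -1},
  ],
)

```text
time_s: 13.02
tcp_pos: [0.6117, 0.098, 0.109]
eef_rot: [3.141, -0.006, -3.101]
force: [-0.0, -0.5, 0.7]
finger_gap: 0.001
```

Call:
jog_arm(
  steps=[
    {"slide": [-0.36,-0.55,2],"turn": [0,0,0],"gripper": -1},
    {"slide": [0,0,2],"turn": [0,0,0],"gripper": -1},
    {"slide": [0,0,0],"turn": [0,0,0],"gripper": -1},
    {"slide": [0,0,0],"turn": [0,0,0],"gripper": -1},
  ],
)

```text
time_s: 13.52
tcp_pos: [0.6189, 0.0911, 0.0728]
eef_rot: [-3.141, 0.0, -3.103]
force: [-0.0, -0.6, 0.5]
finger_gap: 0.002
```

Call:
jog_arm(
  steps=[
    {"slide": [0.34,0.12,0],"turn": [0,0,0],"gripper": -1},
    {"slide": [0,0,1.2],"turn": [0,0,0],"gripper": -1},
    {"slide": [0,0,1.2],"turn": [0,0,0],"gripper": -1},
    {"slide": [0,0,0],"turn": [0,0,0],"gripper": -1},
    {"slide": [0,0,0],"turn": [0,0,0],"gripper": -1},
  ],
)

```text
time_s: 14.15
tcp_pos: [0.6151, 0.0922, 0.0481]
eef_rot: [-3.142, -0.0, -3.102]
force: [0.4, -0.2, 1.2]
finger_gap: -0.003
```

```bash
python3 - <<'E'
from h import *
a,da=ctrl.get_image("scene");b,db=ctrl.get_image("top")
f=lambda m:cv2.resize(m,(400,400),interpolation=cv2.INTER_CUBIC)
cv2.imwrite("pics/s4.png",np.hstack([f(b[185:285,170:270,::-1]),f(a[175:275,180:280,::-1])]))
E
```

```text
(no output)
```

View pics/s4.png

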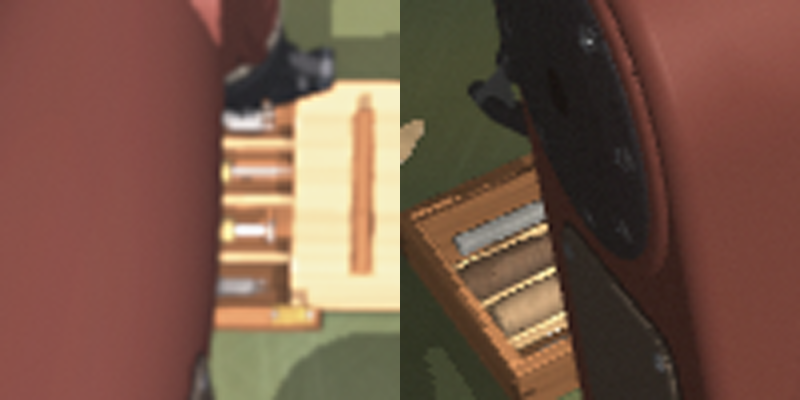

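The gripper stands over the toothed head (left panel, about 245,115). The tools and the lid are undisturbed. Next I hold for 2.5 s and hand in.

Call:
jog_arm(
  steps=[
    {"slide": [0,0,0],"turn": [0,0,0],"gripper": -1},
    {"slide": [0,0,0],"turn": [0,0,0],"gripper": -1},
    {"slide": [0,0,0],"turn": [0,0,0],"gripper": -1},
    {"slide": [0,0,0],"turn": [0,0,0],"gripper": -1},
    {"slide": [0,0,0],"turn": [0,0,0],"gripper": -1},
    {"slide": [0,0,0],"turn": [0,0,0],"gripper": -1},
    {"slide": [0,0,0],"turn": [0,0,0],"gripper": -1},
    {"slide": [0,0,0],"turn": [0,0,0],"gripper": -1},
    {"slide": [0,0,0],"turn": [0,0,0],"gripper": -1},
    {"slide": [0,0,0],"turn": [0,0,0],"gripper": -1},
    {"slide": [0,0,0],"turn": [0,0,0],"gripper": -1},
    {"slide": [0,0,0],"turn": [0,0,0],"gripper": -1},
    {"slide": [0,0,0],"turn": [0,0,0],"gripper": -1},
    {"slide": [0,0,0],"turn": [0,0,0],"gripper": -1},
    {"slide": [0,0,0],"turn": [0,0,0],"gripper": -1},
    {"slide": [0,0,0],"turn": [0,0,0],"gripper": -1},
    {"slide": [0,0,0],"turn": [0,0,0],"gripper": -1},
    {"slide": [0,0,0],"turn": [0,0,0],"gripper": -1},
    {"slide": [0,0,0],"turn": [0,0,0],"gripper": -1},
    {"slide": [0,0,0],"turn": [0,0,0],"gripper": -1},
  ],
)

```text
time_s: 16.75
tcp_pos: [0.6152, 0.0922, 0.0483]
eef_rot: [-3.141, 0.0, -3.102]
force: [-0.1, 0.3, -0.7]
finger_gap: -0.001
```

```bash
python3 -c "
from cell import ctrl
s=ctrl.get_state();print(s['tcp_pos'],s['force'],s['time_s']);ctrl.finish_job()"
```

```text
[0.61520832 0.09221551 0.0483072 ] [-0.14910126  0.26024826 -0.69745135] 16.75
the job is handed in; nothing more can be done
```

The job is handed in, with the closed fingertips still pointing straight down at the four-tooth iron's head. It took 16.75 s of the 45 s allowed.

- **Bolt:** I pushed it back by its knob until the force jumped to about 26 N at its stop. By the finger's travel that is about 19 mm of its 20 mm, and a picture showed it drawn.
- **Lid:** I pushed it open by the batten until the force rose to about 22 N at its stop. A picture then showed all four bays uncovered.
- **Pointing:** I held over the head for 2.5 s before handing in. The fingers stood at (0.615, 0.092), within 1 mm of where I measured the head. The tips were about 26 mm above it, and the force was about 0.8 N, the same as with the arm in free air.

**Checks that disagreed or were limited:**
- Height readings from matching the two views were off by up to about 10 mm on the bolt's small parts and the batten, so I used the depth picture and the given heights there.
- The two views agreed on the iron's position to within about 4 mm.
- At the end the arm hid part of the head and the bolt in both cameras, so that last picture only confirmed that the lid and the visible tools had not moved.
- I took no final picture check of the mallet, wax, slicker or tin. The arm only crossed that area with the gripper about 19 cm or more above the table.

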